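# Stack the puzzle boxes back against the reclining stand

## Robot

A 6-joint arm with a two-finger parallel gripper is mounted at the origin on the work surface. World frame = base frame: x ahead of the robot, y to its left, z up, the work surface at z = 0. Lengths are in m, angles in rad, forces in N, time in s.
With the tool pointing down it reaches from about 0.25 to 0.775 m from the base axis. Payload 4 kg.
Tool frame: the origin (TCP) lies midway between the tips of the shut fingers; the grasp point (between the pads) lies 19 mm behind it; z points along the fingers, y is the line along which they close (so a half turn about z gives the same grasp; the last joint's range is limited). The gripper opens to 94 mm and grips with 3 to 60 N. Pads are 16 mm wide; open, the fingers measure 119 mm over their backs; the gripper's body (75 mm by 177 mm) begins 78 mm behind the grasp point.
Start: joints at [-1.265, 0.087, 1.371, -0, 1.684, -0.103], TCP at [0.219, -0.505, 0.206] pointing down, gripper open.
Joint ranges: [-3.1, 3.1], [-0.76, 2.03], [0.27, 2.55], [-1.08, 4.22], [0.17, 2.65], [-2.57, 2.57]. Speed limits (rad/s): [2.79, 2.79, 3.14, 3.14, 3.14, 3.14].

## Interface

Orientations are given as [roll, pitch, yaw] about the fixed x, y, z axes, in that order (R = Rz(yaw) Ry(pitch) Rx(roll)).
In Python, from bench import get_obs, snapshot, close_job gives the robot as it stands. The module is installed in compiled form; this text tells all that it offers.
- The arm moves only by the tool drive_tool, never from a script. Its argument "commands" is a list of rows, each a list of 6 numbers: the shift along the tool's x, y, z in units of 0.04 m (1.0 is 0.04 m), then the turn, a rotation vector about the tool's x, y, z in units of 0.1 rad (1.0 is 0.1 rad). In form: [[dx, dy, dz, wx, wy, wz], ...]. A call has 1 to 20 rows; each row shifts and turns the commanded pose from where the row before left it, along the tool's axes as they then stand; what a row does not reach is not made up. A row lasts 1/8 s, in which the tool goes at most 62.5 mm and 10.7 degrees, less where a joint would pass 70% of its speed; a pose out of reach is approached as far as the arm can. A call with a number of a shift or a turn outside -1 to 1 is refused whole. A call with a gripper value outside its range is refused whole. "gripper" is the closure, from 0 (fully open) to 1 (shut), set as the call begins (left out, the last holds). The fingers move at their own pace and stop on an object; the grip force is fixed at half the most. Time passes only in rows, so rows that do not move let the fingers close. It gives the time, the measured TCP pose, the force, the opening and the grip force at its end, in the units of the state.
- get_obs(): the state, without advancing time (a new reading comes with each control period).
- snapshot(name): name is "side" or "top" or "wrist"; returns a dict with "image" (480x640x3 uint8, blue, green, red), "range_z" (480x640 float32, m along the optical axis (not along the pixel's ray), 0 where there is no reading), "fx", "fy", "cx", "cy" (pixels), "k1" (the pictures are not rectified: a ray, as slopes to the right and down, at radius r is drawn at 1 + k1 r^2 times it, then the intrinsics apply), "rvec" (rotation vector, rad) and "tvec" (3), from world to camera coordinates, as OpenCV has them. Camera axes: x right, y down, z forward; pixel columns grow to the right and rows downward; lengths in m; the calibration is good to about 2 mm. A picture is of the moment at which its call begins.
- close_job(): hands the job in; it is judged then, once.
The state is a dict: "time": time; "joint_positions": joint angles; "qvel": joint speeds; "joint_torque": joint torques, N m; "tool_pos": TCP position; "ee_rot": TCP orientation; "wrist_force": force on the tool from outside, world axes, zero at the start; "wrist_torque": the same for the moment, N m; "width": finger opening in m; "finger_force": force on a finger pad.
Only numpy, scipy, OpenCV 4.12 (cv2) and the standard library are available. Lean on these libraries where they do the work, as an engineer would, in place of code of your own. Each camera call takes 0.05 s, during which the arm holds its last target. There are 200 camera calls.

## Task

Tidy the puzzle boxes into the reclining wooden stand. First push the middle-sized box, which lies askew on the large one, back until it is square and flush against the stand's slatted back rest; then set the small box from the table flat on top of it, long side along the back rest, without dropping it, and push that one back too until all three sit square and flush against the back rest, roughly centred on the stand's width. Leave the mug, the tape measure and the spectacles case where they are.

Things in the scene. Friction and masses are not known exactly. Their poses are not given: they have to be found in the camera images.
- stand: Fixed slatted stand of dark brown wood: a bed board (220 mm wide, 180 mm deep) sloping down 18 degrees to a back rest square to it; no sides. Origin: middle of the inner corner, 34 mm over the table. Frame reclined with it: x down the bed to the back rest (roughly world +y, up to 20 degrees off), y along the corner, z square off the bed. Bed top is z = 0, front of back rest x = 0.
- stand_front_edge (a point): Middle of the bed's free, raised front edge, where the boxes are pushed from: x = -180, z = 0 mm in the stand's frame; about 90 mm over the table. Axes as the stand's.
- stand_back_top (a point): Middle of the back rest's top, on its front face: x = 0, z = 131 mm in the stand's frame; about 160 mm over the table. The back rest is 220 mm wide and 14 mm thick; its feet reach 48 mm behind the stand's origin. Axes as the stand's.
- large_box: Largest closed cardboard puzzle box, 120 (x) x 190 (y) x 45 (z) mm, about 0.4 kg. Loose, already lying on the stand's bed, long side along the back rest and flush with it (there its origin is at x = -60, z = 0 mm in the stand's frame). Origin: centre of its underside; axes parallel to the stand's.
- middle_box: Middle-sized closed cardboard puzzle box, 100 (x) x 170 (y) x 40 (z) mm, about 0.26 kg. Loose, flat on the large box, 35 to 55 mm short of the back rest, turned up to 10 degrees. Does not slide by itself (friction about 0.6); too wide to grasp. Origin: centre of its underside; x short side, towards the back rest, z off the bed. Home: origin at x = -50, z = 45 mm in the stand's frame.
- small_box: Small, slim closed cardboard puzzle box, 60 (x) x 150 (y) x 36 (z) mm, about 0.14 kg. Loose, flat on the table to the right of the stand; can be grasped across its 60 mm. Does not slide by itself on the stack. Origin: centre of its underside; x short side, y long side, z up. Home: origin at x = -30, z = 85 mm in the stand's frame, either way round.
- tape_measure: Bystander: black tape measure, 70 x 66 x 36 mm. Origin: centre of its underside.
- mug: Bystander: white mug, 82 mm across, 92 mm high. Origin: centre of its underside.
- spectacles_case: Bystander: dark brown spectacles case, 60 x 158 x 38 mm with well rounded edges. Origin: centre of its underside; long side along y.
Mind the look-alikes: they are no part of the job. What is shaped like the small_box but red is not meant. Leave any pink look-alike of the middle_box alone.

How it is judged:
On the way, in this order (a step that is already met when the one before it is completed fails the run):
1. the middle box is square and flush against the back rest, on the large one, before the small box is laid on it (x of large_box in the frame of stand above -0.066 m and z of large_box in the frame of stand between -0.008 and 0.008 m and y of large_box in the frame of stand between -0.03 and 0.03 m and angle between the x axis of each of large_box, middle_box and the x axis of stand, either way round below 0.06 rad and angle between the z axis of each of large_box, middle_box and the z axis of stand, either way round below 0.05 rad and x of middle_box in the frame of stand above -0.056 m and z of middle_box in the frame of stand between 0.037 and 0.053 m and y of middle_box in the frame of stand between -0.03 and 0.03 m and horizontal distance between small_box and middle_box above 0.15 m), for 0.2 s.
2. the small box lies flat on the middle one, let go (z of small_box in the frame of stand between 0.077 and 0.093 m and angle between the z axis of small_box and the z axis of stand, either way round below 0.08 rad and contact force between the fingers and small_box below 0.1 N and x of small_box in the frame of stand between -0.085 and 0 m and linear speed of small_box below 0.02 m/s), for 0.2 s.
At the end, for the whole second after the job is handed in: All three boxes lie flat on one another on the stand (large, middle, small), at rest, each back within 6 mm of the back rest and parallel to it within 0.06 rad (small one either way round); large and middle within 30 mm, small within 40 mm of the middle of the stand's width (x of large_box in the frame of stand above -0.066 m and z of large_box in the frame of stand between -0.008 and 0.008 m and y of large_box in the frame of stand between -0.03 and 0.03 m and angle between the x axis of each of large_box, middle_box, small_box and the x axis of stand, either way round below 0.06 rad and angle between the z axis of each of large_box, middle_box, small_box and the z axis of stand, either way round below 0.05 rad and x of middle_box in the frame of stand above -0.056 m and z of middle_box in the frame of stand between 0.037 and 0.053 m and y of middle_box in the frame of stand between -0.03 and 0.03 m and x of small_box in the frame of stand above -0.036 m and z of small_box in the frame of stand between 0.077 and 0.093 m and y of small_box in the frame of stand between -0.04 and 0.04 m and linear speed of each of large_box, middle_box, small_box below 0.02 m/s); the robot touches nothing.
It fails at once if the small box is let go more than 25 mm above its place on the stack (z of small_box in the frame of stand above 0.11 m and contact force between the fingers and small_box below 0.1 N).
It fails at once if the tape measure is shifted by more than 30 mm (distance of tape_measure from where it was at the start of the episode above 0.03 m).
It fails at once if the mug is shifted by more than 30 mm (distance of mug from where it was at the start of the episode above 0.03 m).
It fails at once if the spectacles case is shifted by more than 30 mm (distance of spectacles_case from where it was at the start of the episode above 0.03 m).
It also fails if it takes over 54 s, if anything falls off the work surface, if the arm or the gripper's body presses on something with over 40 N, if the wrist force passes 120 N, or if a joint passes its speed limit or range.

## Working session

There is one attempt and no reset: what is moved stays moved. The work goes in short steps, Python scripts to look and compute and a tool call to move; the robot and the scene stay as the last step left them, time stands still between calls to the robot, and variables do not carry over. Pictures are saved under pics/ and viewed, at most 10 in all, crops included, and the job is handed in when it is done.

Besides the shell and the picture viewer there is one more tool, called after "Request:" as a command line: name --pt "numbers of a row" for each row, then --argument value for the rest. drive_tool: Moves the arm, as the interface text tells. Its arguments: {"type":"object","properties":{"commands":{"type":"array"},"gripper":{"type":"number"}},"required":["commands"]}

```bash
mkdir -p pics
cat > h.py <<'E'
import numpy as np,cv2
from bench import get_obs,snapshot,close_job
from scipy.spatial.transform import Rotation as R
def cloud(s):
    h,w=s['range_z'].shape
    u,v=np.meshgrid(np.arange(w),np.arange(h))
    K=np.array([[s['fx'],0,s['cx']],[0,s['fy'],s['cy']],[0,0,1.]])
    p=cv2.undistortPoints(np.stack([u,v],-1).reshape(-1,1,2).astype(np.float64),K,np.array([s['k1'],0,0,0,0.]))
    p=p.reshape(h,w,2); z=s['range_z'].astype(float)
    c=np.dstack([p[...,0]*z,p[...,1]*z,z])
    M=cv2.Rodrigues(np.array(s['rvec'],float))[0]
    W=(c-np.array(s['tvec'],float).ravel())@M
    W[z==0]=np.nan
    return W
E
python3 - <<'E'
from h import *
a={}
for n in("side","top"):
    s=snapshot(n);cv2.imwrite(f'pics/{n}0.png',s['image']);np.savez(f'{n}0.npz',W=cloud(s),im=s['image'])
    print(n,s['k1'],s['fx'],-cv2.Rodrigues(np.array(s['rvec']))[0].T@np.array(s['tvec']).ravel())
o=get_obs();print(o)
E
```

```text
side -0.13887787219731693 618.3029342098823 [-0.04339913  0.61484287  0.88912196]
top -0.11209950369578987 530.1873649315716 [0.37246408 0.01501939 1.34556425]
{'time': 0.1, 'joint_positions': array([-1.26510555e+00,  8.78735093e-02,  1.37206810e+00,  1.03172113e-06,
        1.68363349e+00, -1.03128301e-01]), 'qvel': array([ 0.00104428, -0.0011251 , -0.00164462,  0.00075667, -0.00104727,
       -0.00030014]), 'joint_torque': array([ 2.17719346e-03, -3.41253233e+01, -3.03302658e+01,  7.19848112e-02,
        3.04152304e-02, -9.35265689e-05]), 'tool_pos': array([ 0.21847119, -0.50420782,  0.20444316]), 'ee_rot': array([-3.13962084e+00, -2.05104417e-04,  4.08818989e-01]), 'wrist_force': array([0.40387317, 0.21716506, 1.49757219]), 'wrist_torque': array([-0.02848308, -0.01883855, -0.02019492]), 'finger_force': 0.0, 'width': 0.09428603472668781}
```

View pics/top0.png

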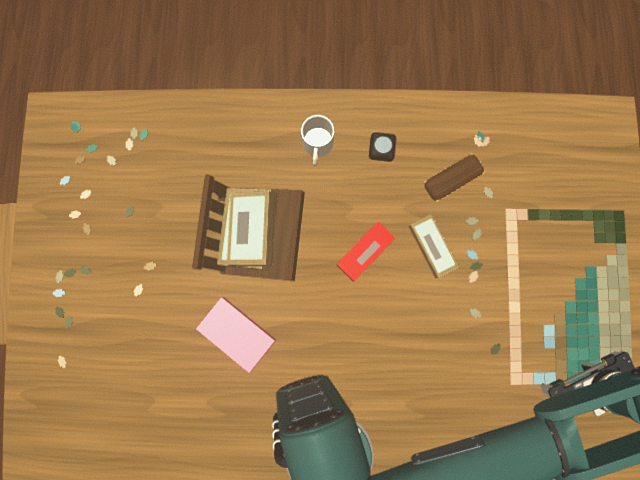

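View pics/side0.png

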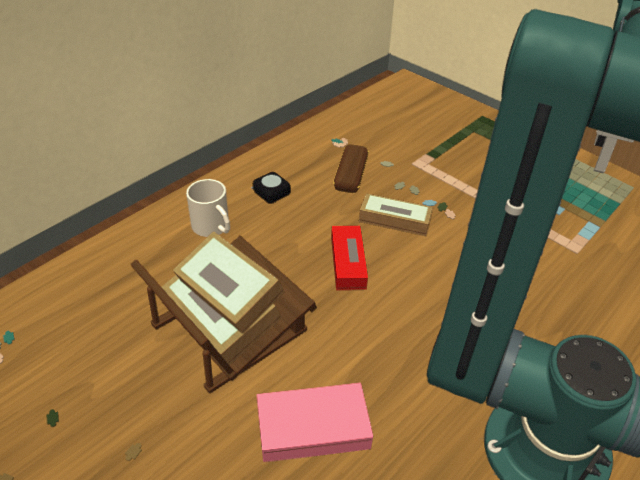

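Top picture (up = +x, left = +y). Candidates for the small box:
- pale box (433,246)
- red slim box (366,251), a look-alike
- dark brown spectacles case (454,177)

By the description I choose the pale one. Candidates for the middle box are the pale one on the stand (243,227) and the pink look-alike (235,335). The mug is at (317,135) and the tape measure at (383,147).

Run:
```python
from h import *
d=np.load('top0.npz');W=d['W'];im=d['im']
cv2.imwrite('pics/crop.png',cv2.resize(im[160:300,180:480],None,fx=2.6,fy=2.6,interpolation=cv2.INTER_CUBIC))
def P(u,v): return np.round(W[v,u],4)
for n,u,v in [('bed',285,235),('midtop',260,225),('midtop2',228,225),('bt',207,185),('bt2',197,262),('small',425,235),('red',360,262),('pink',235,335),('case',454,177),('mug',317,120),('tape',383,147)]: print(n,P(u,v))
# table z
print('table',np.nanmedian(W[380:440,100:180,2]))
# small box top
H=W[...,2]
def rect(u0,u1,v0,v1,z0,z1):
    m=np.zeros(H.shape,bool);m[v0:v1,u0:u1]=True
    m&=(H>z0)&(H<z1)
    p=W[m];r=cv2.minAreaRect(p[:,:2].astype(np.float32)*1000);return r,np.median(p[:,2]),m.sum()
print('small',rect(405,465,205,285,.028,.045))
print('red',rect(330,400,215,290,.025,.045))
```

```text
bed [0.5399 0.109  0.082 ]
midtop [0.5532 0.1614 0.1516]
midtop2 [0.5567 0.2397 0.1254]
bt [0.6449 0.286  0.1573]
bt2 [0.4666 0.3017 0.1584]
small [ 0.5486 -0.2373  0.0364]
red [ 0.48   -0.0746  0.0352]
pink [0.2984 0.23   0.0427]
case [ 0.6974 -0.3142  0.0396]
mug [0.8371 0.035  0.061 ]
tape [ 0.7754 -0.1344  0.035 ]
table -0.00038240955804543924
small (((522.7984619140625, -259.1808166503906), (148.68020629882812, 62.82491683959961), 27.529329299926758), np.float64(0.036392039132092456), np.int64(1417))
red (((507.9871826171875, -89.11212158203125), (60.19740295410156, 151.11488342285156), 46.30353546142578), np.float64(0.03629180351444578), np.int64(1452))
```

View pics/crop.png

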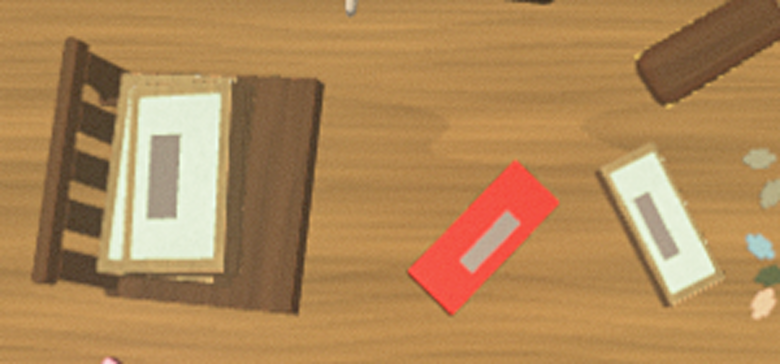

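```bash
cat >> h.py <<'E'
def stand(yaw,o):
    # columns: stand axes in world
    h=np.array([np.cos(yaw),np.sin(yaw),0]);t=np.radians(18);k=np.array([0,0,1.])
    x=np.cos(t)*h-np.sin(t)*k;z=np.sin(t)*h+np.cos(t)*k
    return np.c_[x,np.cross(z,x),z],np.asarray(o,float)
E
python3 - <<'E'
from h import *
from scipy.optimize import least_squares
Wt=np.load('top0.npz')['W'];Ws=np.load('side0.npz')['W']
for nm,W in(('top',Wt),('side',Ws)):
    p=W.reshape(-1,3);p=p[np.isfinite(p).all(1)]
    q=p[(p[:,2]>.145)&(p[:,1]>.26)&(p[:,1]<.36)&(p[:,0]>.42)&(p[:,0]<.7)]
    print(nm,len(q),cv2.minAreaRect(q[:,:2].astype(np.float32)*1000),q[:,2].max())
    # bed front strip
    b=p[(p[:,1]>.07)&(p[:,1]<.13)&(p[:,0]>.42)&(p[:,0]<.7)&(p[:,2]>.06)&(p[:,2]<.1)]
    c=b.mean(0);n=np.linalg.svd(b-c,full_matrices=False)[2][2];n*=np.sign(n[2]);print(' bed n',n,np.degrees(np.arccos(n[2])),np.degrees(np.arctan2(n[1],n[0])),len(b))
E
```

```text
top 754 ((561.515380859375, 294.065673828125), (20.203662872314453, 218.05746459960938), 84.05409240722656) 0.16398594555370524
 bed n [0.0176075  0.20846684 0.97787093] 12.076007651249158 85.17214937280119 2030
side 1011 ((560.87939453125, 299.03759765625), (16.02874755859375, 222.076416015625), 84.671875) 0.1625360655745933
 bed n [0.01163977 0.26909213 0.9630441 ] 15.625220143075147 87.52317501067265 1479
```

Run:
```python
from h import *
for nm in('top','side'):
    d=np.load(nm+'0.npz');W=d['W']
    A,o=stand(np.radians(84.5),[.5567,.250,.034])
    L=(W-o)@A*1000
    loc=np.isfinite(L).all(2)&(np.abs(L[...,1])<130)&(L[...,0]>-200)&(L[...,0]<40)
    def sel(z0,z1,x0=-200,x1=40):
        m=loc&(L[...,2]>z0)&(L[...,2]<z1)&(L[...,0]>x0)&(L[...,0]<x1);return L[m]
    for t,a in(('mid',sel(80,91,-200,-8)),('large',sel(40,50,-200,-8)),('bed',sel(-5,6,-200,-125)),('rail',sel(105,140,-10,30))):
        if len(a)<20: print(nm,t,len(a));continue
        r=cv2.minAreaRect(a[:,:2].astype(np.float32));A_=np.c_[a[:,:2],np.ones(len(a))];f=np.linalg.lstsq(A_,a[:,2],rcond=None)[0]
        print(nm,t,len(a),np.round(np.median(a,0),1),'slope',np.round(f,3),'x',np.round(np.percentile(a[:,0],[1,99]),1),'y',np.round(np.percentile(a[:,1],[1,99]),1),'z',np.round(np.percentile(a[:,2],[1,99]),1),[np.round(q,1) for q in r])
    # front edge of bed & yaw: x limit as function of y
    b=sel(-6,8,-200,-130)
    ys=np.arange(-90,91,20);e=[np.percentile(b[np.abs(b[:,1]-y)<10][:,0],2) for y in ys if (np.abs(b[:,1]-y)<10).sum()>8];print(' front edge',np.round(e,1))
    b=sel(110,129,-15,10)
    e=[np.percentile(b[np.abs(b[:,1]-y)<10][:,0],50) for y in ys if (np.abs(b[:,1]-y)<10).sum()>5];print(' rail face',np.round(e,1))
```

```text
top mid 2896 [-92.1   3.9  85.9] slope [ 4.000e-03 -0.000e+00  8.629e+01] x [-143.2  -38.1] y [-81.   86.6] z [80.9 90.5] [array([-90. ,   2.7]), array([104.9, 170.5]), np.float64(5.4)]
top large 453 [-18.1   5.5  46.1] slope [-4.0000e-03 -1.0000e-03  4.5875e+01] x [-143.    -8.1] y [-98.6  91.4] z [40.9 49.8] [array([-76.8,  -3.9]), array([137.9, 191. ]), np.float64(0.1)]
top bed 1881 [-152.9    1.3    0.6] slope [ 0.008 -0.     1.735] x [-179.  -125.7] y [-107.2  108.4] z [-4.4  5.6] [array([-152.6,    0.2]), array([220.5,  55.3]), np.float64(89.9)]
top rail 976 [  2.5   2.3 128.3] slope [ 9.90000e-01 -3.00000e-03  1.20667e+02] x [-1.8 14.2] y [-106.4  106.2] z [105.6 135. ] [array([ 6.9, -0.6]), array([218. ,  19.4]), np.float64(89.7)]
 front edge [-179.7 -178.  -178.5 -179.  -178.5 -178.8 -178.8 -178.5 -178.8 -178.4]
 rail face [1.2 0.9 1.1 0.7 1.8 1.3 1.4 1.2 1.2 1.8]
side mid 4918 [-87.7  11.2  86.2] slope [-3.0000e-03 -1.0000e-03  8.5924e+01] x [-139.8  -36.5] y [-80.1  89. ] z [81.5 89.8] [array([-88.4,   3.7]), array([100.4, 175. ]), np.float64(4.8)]
side large 1883 [-25.5  27.5  46.6] slope [ 5.0000e-03 -4.0000e-03  4.6692e+01] x [-114.9   -8.4] y [-95.5  92.1] z [41.2 49.8] [array([-75.,  -3.]), array([135.3, 193.5]), np.float64(0.5)]
side bed 1595 [-161.9   58.4    1. ] slope [ 0.003 -0.003  1.555] x [-176.4 -126. ] y [-105.5  110.7] z [-3.7  4.6] [array([-151.4,   -0.3]), array([223.8,  51.8]), np.float64(89.7)]
side rail 1054 [  9.8  21.4 132. ] slope [-6.40000e-02 -1.70000e-02  1.32065e+02] x [ 2.6 17. ] y [-105.4  110.6] z [113.4 135.5] [array([9.6, 0.6]), array([222. ,  14.8]), np.float64(89.6)]
 front edge [-176.6 -176.2 -175.9 -176.2 -176.  -176.4 -176.2 -175.9 -175.4 -175.7]
 rail face []
```

```bash
cat >> h.py <<'E'
A,O=stand(np.radians(84.5),[.557,.2515,.0345])
# tool orientations
RP=np.c_[A[:,0],-A[:,1],-A[:,2]]     # push: tool x = stand x
def plan(pos,Rt,pos_in_stand=True):
    o=get_obs();p=np.array(o['tool_pos']);Rc=R.from_euler('xyz',o['ee_rot'])
    Rt=R.from_matrix(Rt)
    t=O+A@(np.array(pos)/1000) if pos_in_stand else np.array(pos)
    print('t',o['time'],'tcp stand mm',np.round((p-O)@A*1000,1),'world',np.round(p,4),'F',np.round(o['wrist_force'],1),'w',o['width'],'q',np.round(o['joint_positions'],2))
    print('rot units (tool)',np.round((Rc.inv()*Rt).as_rotvec()/.1,2),'shift after rot (units)',np.round(Rt.inv().apply(t-p)/.04,2),'shift now',np.round(Rc.inv().apply(t-p)/.04,2))
E
python3 -c "
from h import *
plan([-180,2,58],RP)"
```

```text
t 0.1 tcp stand mm [-798.8  264.5  -80.9] world [ 0.2185 -0.5042  0.2044] F [0.4 0.2 1.5] w 0.09428603472668781 q [-1.27  0.09  1.37  0.    1.68 -0.1 ]
rot units (tool) [ -1.69  -2.85 -10.57] shift after rot (units) [15.47  6.56 -3.47] shift now [ 13.38 -10.64   1.5 ]
```

Request:
drive_tool --pt "0 0 -0.5 -0.14 -0.24 -0.88" --pt "0 0 -0.5 -0.14 -0.24 -0.88" --pt "0 0 -0.5 -0.14 -0.24 -0.88" --pt "0 0 -0.5 -0.14 -0.24 -0.88" --pt "0 0 -0.5 -0.14 -0.24 -0.88" --pt "0 0 -0.5 -0.14 -0.24 -0.88" --pt "0 0 0 -0.14 -0.24 -0.88" --pt "0 0 0 -0.14 -0.24 -0.88" --pt "0 0 0 -0.14 -0.24 -0.88" --pt "0 0 0 -0.14 -0.24 -0.88" --pt "0 0 0 -0.14 -0.24 -0.88" --pt "0 0 0 -0.14 -0.24 -0.88" --pt "0 0 0 0 0 0" --gripper 0

```text
time: 1.72
tool_pos: [0.2222, -0.4968, 0.3246]
ee_rot: [-3.14, 0.317, 1.474]
wrist_force: [0.2, 1.1, -0.5]
width: 0.094
finger_force: 0.0
```

```bash
python3 -c "
from h import *
plan([-190,2,75],RP)"
```

```text
t 1.725 tcp stand mm [-828.5  261.5   35.8] world [ 0.2222 -0.4968  0.3246] F [ 0.2  1.1 -0.5] w 0.09402086009557409 q [-1.15 -0.13  1.38 -0.16  1.61 -1.08]
rot units (tool) [-0.02  0.03 -0.01] shift after rot (units) [15.96  6.49 -0.98] shift now [15.97  6.47 -1.04]
```

Request:
drive_tool --pt "0.8 0.33 -0.05 0 0 0" --pt "0.8 0.33 -0.05 0 0 0" --pt "0.8 0.33 -0.05 0 0 0" --pt "0.8 0.33 -0.05 0 0 0" --pt "0.8 0.33 -0.05 0 0 0" --pt "0.8 0.33 -0.05 0 0 0" --pt "0.8 0.33 -0.05 0 0 0" --pt "0.8 0.33 -0.05 0 0 0" --pt "0.8 0.33 -0.05 0 0 0" --pt "0.8 0.33 -0.05 0 0 0" --pt "0.8 0.33 -0.05 0 0 0" --pt "0.8 0.33 -0.05 0 0 0" --pt "0.8 0.33 -0.05 0 0 0" --pt "0.8 0.33 -0.05 0 0 0" --pt "0.8 0.33 -0.05 0 0 0" --pt "0.8 0.33 -0.05 0 0 0" --pt "0.8 0.33 -0.05 0 0 0" --pt "0.8 0.33 -0.05 0 0 0" --pt "0.8 0.33 -0.05 0 0 0" --pt "0 0 0 0 0 0"

```text
time: 4.22
tool_pos: [0.529, 0.0665, 0.1689]
ee_rot: [-3.137, 0.319, 1.477]
wrist_force: [-0.3, 0.0, 0.0]
width: 0.0937
finger_force: 0.0
```

```bash
python3 -c "
from h import *
plan([-180,2,58],RP)"
```

```text
t 4.225 tcp stand mm [-219.2   10.1   70.1] world [0.529  0.0665 0.1689] F [-0.3  0.   0. ] w 0.09372252701874226 q [ 0.21  0.15  1.41 -0.3   1.68  0.29]
rot units (tool) [-0.04  0.05  0.02] shift after rot (units) [0.98 0.2  0.3 ] shift now [0.98 0.21 0.3 ]
```

Request:
drive_tool --pt "0.33 0.07 0.1 0 0 0" --pt "0.33 0.07 0.1 0 0 0" --pt "0.33 0.07 0.1 0 0 0" --pt "0.15 0 0 0 0 0" --pt "0.15 0 0 0 0 0" --pt "0.15 0 0 0 0 0" --pt "0.15 0 0 0 0 0" --pt "0.15 0 0 0 0 0" --pt "0.15 0 0 0 0 0" --pt "0.15 0 0 0 0 0" --pt "0.15 0 0 0 0 0" --pt "0.15 0 0 0 0 0" --pt "0.15 0 0 0 0 0" --pt "0 0 0 0 0 0"

```text
time: 5.98
tool_pos: [0.5459, 0.1552, 0.1278]
ee_rot: [-3.14, 0.318, 1.475]
wrist_force: [0.6, 0.3, -0.3]
width: 0.0937
finger_force: 0.0
```

```bash
python3 -c "
from h import *
plan([-110,2,58],RP)
s=snapshot('side');cv2.imwrite('pics/s1.png',s['image'])"
```

```text
t 5.975 tcp stand mm [-121.     1.8   58.8] world [0.5459 0.1552 0.1278] F [ 0.6  0.3 -0.3] w 0.09373388534764604 q [ 0.35  0.27  1.35 -0.29  1.66  0.44]
rot units (tool) [-0.02  0.04  0.  ] shift after rot (units) [ 0.28 -0.    0.02] shift now [ 0.28 -0.    0.02]
```

View pics/s1.png

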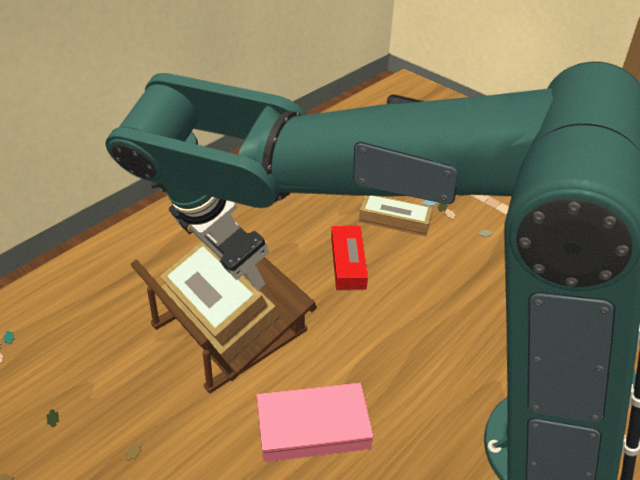

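The middle box at about (210,290) has squared up against the two fingers at (255,270) and is still a little short of the rest. I keep pushing gently.

Request:
drive_tool --pt "0.06 0 0 0 0 0" --pt "0.06 0 0 0 0 0" --pt "0.06 0 0 0 0 0" --pt "0.06 0 0 0 0 0" --pt "0 0 0 0 0 0"

```text
time: 6.65
tool_pos: [0.5467, 0.164, 0.125]
ee_rot: [-3.14, 0.318, 1.475]
wrist_force: [-0.0, 0.0, -0.2]
width: 0.094
finger_force: 0.0
```

```bash
cat >> h.py <<'E'
def boxes(cam='side',lv=((85,'mid',-8),(45,'large',-8)),dbg=None):
    s=snapshot(cam);L=(cloud(s)-O)@A*1000
    ok=np.isfinite(L).all(2)&(np.abs(L[...,1])<115)&(L[...,0]>-160)&(L[...,0]<5)
    for z,n,_ in lv:
        m=ok&(np.abs(L[...,2]-z-1)<5);m=cv2.morphologyEx(m.astype(np.uint8),cv2.MORPH_OPEN,np.ones((3,3)))
        k,lab,st,_=cv2.connectedComponentsWithStats(m)
        if k<2: print(n,'none');continue
        a=L[lab==1+np.argmax(st[1:,4])]
        r=cv2.minAreaRect(a[:,:2].astype(np.float32))
        print(cam,n,len(a),'x',np.round(np.percentile(a[:,0],[1,99]),1),'y',np.round(np.percentile(a[:,1],[1,99]),1),'z',np.round(np.median(a[:,2]),1),[np.round(q,1) for q in r])
        # front/back edges by y
        for y in range(-80,81,20):
            b=a[np.abs(a[:,1]-y)<10]
            if len(b)>30: print('  y',y,np.round(np.percentile(b[:,0],[1,99]),1),end='')
        print()
E
python3 -c "
from h import *
plan([-110,2,58],RP);boxes()"
```

```text
t 6.65 tcp stand mm [-111.7    1.8   58.8] world [0.5467 0.164  0.125 ] F [-0.   0.  -0.2] w 0.09402480417013499 q [ 0.36  0.28  1.34 -0.28  1.66  0.45]
rot units (tool) [-0.02  0.04 -0.  ] shift after rot (units) [ 0.04 -0.    0.02] shift now [ 0.04 -0.    0.02]
side mid 4618 x [-98.7  -2.7] y [-82.7  84.1] z 85.5 [array([-53.8,  -1. ]), array([104.2, 174.1]), np.float64(0.1)]
  y -80 [-94.   -3.3]  y -60 [-94.1  -2.5]  y -40 [-93.8  -2.3]  y -20 [-89.   -2.7]  y 0 [-86.1  -2.5]  y 20 [-86.2  -2.5]  y 40 [-99.3  -2.9]  y 60 [-103.5   -3. ]  y 80 [-99.6  -2.9]
side large 593 x [-117.8   -1.4] y [48.4 92.7] z 45.2 [array([-64.7,  85. ]), array([124.7,  44.7]), np.float64(18.3)]
  y 60 [-117.8 -105.4]  y 80 [-117.8   -1.2]
```

Request:
drive_tool --pt "0.05 0 0 0 0 0" --pt "0.05 0 0 0 0 0" --pt "0.05 0 0 0 0 0" --pt "0 0 0 0 0 0"

```text
time: 7.2
tool_pos: [0.5471, 0.167, 0.1241]
ee_rot: [-3.14, 0.323, 1.473]
wrist_force: [-0.7, -6.9, 3.5]
width: 0.0943
finger_force: 3.7
```

```bash
python3 -c "
from h import *
plan([-110,2,58],RP);boxes()"
```

```text
t 7.2 tcp stand mm [-108.6    1.8   58.9] world [0.5471 0.167  0.1241] F [-0.7 -6.9  3.5] w 0.09425511851321917 q [ 0.37  0.29  1.34 -0.29  1.67  0.46]
rot units (tool) [-0.02  0.09 -0.02] shift after rot (units) [-0.04 -0.    0.02] shift now [-0.04 -0.    0.02]
side mid 4528 x [-97.7  -0.9] y [-83.   83.8] z 85.5 [array([-57.2,  -1.8]), array([175. , 114.7]), np.float64(90.0)]
  y -80 [-89.5  -2.7]  y -60 [-90.4  -0.8]  y -40 [-89.1  -0.7]  y -20 [-84.6  -0.6]  y 0 [-82.8  -0.9]  y 20 [-81.7  -0.9]  y 40 [-96.3  -1.5]  y 60 [-111.5   -1.1]  y 80 [-95.6  -1. ]
side large 638 x [-117.5   -1.6] y [47.8 92.7] z 45.3 [array([-64.2,  84.6]), array([123.3,  44.2]), np.float64(18.9)]
  y 60 [-117.6 -102.5]  y 80 [-117.8   -1.1]
```

Request:
drive_tool --pt "-0.3 0 0 0 0 0" --pt "-0.8 0 -0.2 0 0 0" --pt "-0.8 0 -0.8 0 0 0" --pt "0 0 -1 0 0 0" --pt "-1 0 -0.5 0 0 0" --pt "-1 0 0 0 0 0" --pt "-1 0 0 0 0 0" --pt "0 0 0 0 0 0"

```text
time: 8.25
tool_pos: [0.5327, 0.0134, 0.2814]
ee_rot: [3.139, 0.317, 1.47]
wrist_force: [0.5, 0.6, 0.0]
width: 0.0937
finger_force: 0.0
```

```bash
cat >> h.py <<'E'
RPL=np.c_[-A[:,1],-A[:,0],-A[:,2]]
a=np.radians(27.5)
RG=np.c_[[np.cos(a),np.sin(a),0],[np.sin(a),-np.cos(a),0],[0,0,-1]]
E
python3 -c "
from h import *
boxes();plan([.523,-.259,.13],RG,False)
W=cloud(snapshot('side'));p=W.reshape(-1,3);p=p[np.isfinite(p).all(1)]
p=p[(abs(p[:,0]-.523)<.1)&(abs(p[:,1]+.259)<.1)&(p[:,2]>.031)&(p[:,2]<.042)];print(len(p),cv2.minAreaRect(p[:,:2].astype(np.float32)*1000))
"
```

```text
side mid 4843 x [-96.7  -1. ] y [-83.1  83.8] z 85.5 [array([-48.9,  -0.8]), array([173.5,  98.6]), np.float64(89.7)]
  y -80 [-97.6  -2.9]  y -60 [-96.6  -1. ]  y -40 [-96.5  -1. ]  y -20 [-97.4  -0.9]  y 0 [-96.5  -1.1]  y 20 [-97.  -1.]  y 40 [-96.3  -0.7]  y 60 [-97.2  -1.2]  y 80 [-96.1  -0.9]
side large 1185 x [-118.2   -2.4] y [-94.8  92.3] z 45.3 [array([-59.3,  -3.7]), array([193.2, 119.3]), np.float64(89.6)]
  y -80 [-118.  -103.6]  y -60 [-117.9 -104.5]  y -40 [-118.3 -104.3]  y -20 [-118.4 -104.1]  y 0 [-117.7 -103.7]  y 20 [-118.3 -103.9]  y 40 [-118.1 -104.2]  y 60 [-117.7 -101.9]  y 80 [-117.7   -1.2]
t 8.3 tcp stand mm [-302.3    1.6  160.1] world [0.5326 0.0148 0.2802] F [ 0.5 -0.8 -0.5] w 0.09405026130134955 q [ 0.12  0.1   1.25 -0.32  1.85  0.14]
rot units (tool) [1.57 2.9  9.84] shift after rot (units) [-3.37  5.96  3.76] shift now [-5.33  0.43  5.7 ]
1330 ((522.263671875, -258.2603759765625), (149.466796875, 68.49057006835938), 26.223054885864258)
```

Request:
drive_tool --pt "-0.7 0 0.2 0.14 0.26 0.9" --pt "-0.7 0 0.2 0.14 0.26 0.9" --pt "-0.7 0 0.2 0.14 0.26 0.9" --pt "-0.7 0 0.2 0.14 0.26 0.9" --pt "0 0 0 0.14 0.26 0.9" --pt "0 0 0 0.14 0.26 0.9" --pt "0 0 0 0.14 0.26 0.9" --pt "0 0 0 0.14 0.26 0.9" --pt "0 0 0 0.14 0.26 0.9" --pt "0 0 0 0.14 0.26 0.9" --pt "0 0 0 0.14 0.26 0.9" --pt "0 0 0 0 0 0"

```text
time: 9.85
tool_pos: [0.506, -0.0967, 0.2786]
ee_rot: [3.137, 0.004, 0.478]
wrist_force: [0.3, 0.4, -0.8]
width: 0.094
finger_force: 0.0
```

```bash
python3 -c "
from h import *
plan([.523,-.259,.10],RG,False)"
```

```text
t 9.85 tcp stand mm [-409.7   17.4  123.5] world [ 0.506  -0.0967  0.2786] F [ 0.3  0.4 -0.8] w 0.09397867482843114 q [-0.29  0.01  1.31 -0.01  1.82  0.8 ]
rot units (tool) [ 0.04  0.04 -0.02] shift after rot (units) [-1.5   3.8   4.47] shift now [-1.47  3.78  4.49]
```

Request:
drive_tool --pt "-0.3 0.76 0.5 0 0 0" --pt "-0.3 0.76 0.9 0 0 0" --pt "-0.3 0.76 0.9 0 0 0" --pt "-0.3 0.76 0.9 0 0 0" --pt "-0.3 0.76 0.9 0 0 0" --pt "0 0 0.4 0 0 0" --pt "0 0 0 0 0 0"

```text
time: 10.72
tool_pos: [0.5216, -0.2595, 0.0986]
ee_rot: [3.14, 0.005, 0.478]
wrist_force: [-0.2, 0.2, -0.5]
width: 0.0939
finger_force: 0.0
```

```bash
python3 -c "
from h import *
plan([.523,-.259,.009],RG,False)
s=snapshot('wrist');cv2.imwrite('pics/w1.png',s['image'])"
```

```text
t 10.725 tcp stand mm [-506.8  -13.7  -97.2] world [ 0.5216 -0.2595  0.0986] F [-0.2  0.2 -0.5] w 0.09394246265127165 q [-0.56  0.2   1.45 -0.01  1.49  0.54]
rot units (tool) [ 0.02  0.05 -0.02] shift after rot (units) [0.04 0.   2.24] shift now [0.05 0.   2.24]
```

View pics/w1.png

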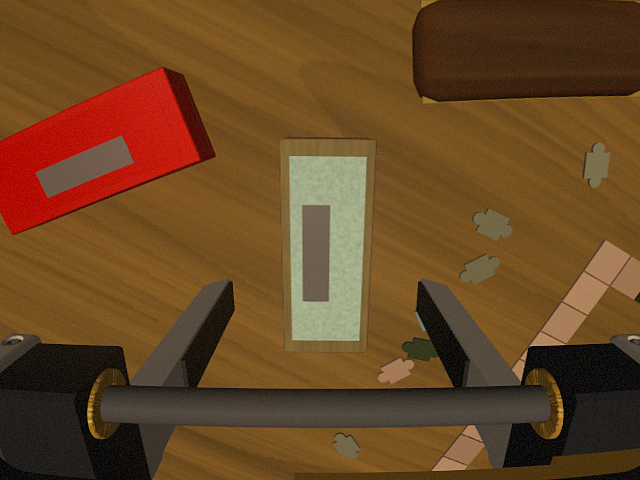

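The wrist view shows the pale small box at (328,245), centred between the fingers at (225,285) and (425,285). The red look-alike (100,150) and the spectacles case (530,50) are well clear.

Request:
drive_tool --pt "0.05 0 0.5 0 0 0" --pt "0 0 0.6 0 0 0" --pt "0 0 0.6 0 0 0" --pt "0 0 0.4 0 0 0" --pt "0 0 0.12 0 0 0" --pt "0 0 0 0 0 0"

```text
time: 11.52
tool_pos: [0.5244, -0.2609, 0.0125]
ee_rot: [3.135, 0.003, 0.476]
wrist_force: [0.3, 0.5, 0.2]
width: 0.0938
finger_force: 0.0
```

Request:
drive_tool --pt "0 0 0 0 0 0" --pt "0 0 0 0 0 0" --pt "0 0 0 0 0 0" --pt "0 0 0 0 0 0" --pt "0 0 0 0 0 0" --pt "0 0 0 0 0 0" --gripper 1

```text
time: 12.28
tool_pos: [0.5239, -0.2609, 0.0119]
ee_rot: [3.136, 0.003, 0.476]
wrist_force: [-0.8, 0.1, 2.4]
width: 0.0597
finger_force: 30.0
```

Request:
drive_tool --pt "0 0 -0.4 0 0 0" --pt "0 0 -0.8 0 0 0" --pt "0 0 -0.9 0 0 0" --pt "0 0 -0.9 0 0 0" --pt "0 0 -0.9 0 0 0" --pt "0 0 -0.9 0 0 0" --pt "0 0 -0.9 0 0 0" --pt "0 0 0 0 0 0"

```text
time: 13.28
tool_pos: [0.5254, -0.2603, 0.2442]
ee_rot: [3.129, -0.001, 0.476]
wrist_force: [-0.5, -0.4, -1.8]
width: 0.0594
finger_force: 30.0
```

```bash
python3 -c "
from h import *
plan([-68,0,150],RPL)"
```

```text
t 13.275 tcp stand mm [-552.2  -17.6   41.1] world [ 0.5254 -0.2603  0.2442] F [-0.5 -0.4 -1.8] w 0.05943775233159254 q [-0.55  0.16  1.22 -0.01  1.76  0.54]
rot units (tool) [-2.93 -0.94  5.66] shift after rot (units) [ -0.44 -12.11  -2.72] shift now [  6.31 -10.64   1.02]
```

Request:
drive_tool --pt "0.3 -0.5 -0.2 -0.37 -0.12 0.71" --pt "0.3 -0.5 -0.2 -0.37 -0.12 0.71" --pt "0.3 -0.5 -0.2 -0.37 -0.12 0.71" --pt "0.3 -0.5 -0.2 -0.37 -0.12 0.71" --pt "0 -0.5 -0.4 -0.37 -0.12 0.71" --pt "0 -0.5 -0.4 -0.37 -0.12 0.71" --pt "0 -0.5 -0.4 -0.37 -0.12 0.71" --pt "0 0 -0.4 -0.37 -0.12 0.71" --pt "0 0 0 0 0 0"

```text
time: 14.4
tool_pos: [0.5334, -0.0928, 0.3153]
ee_rot: [2.829, 0.009, -0.095]
wrist_force: [-0.1, 0.7, -1.7]
width: 0.0599
finger_force: 30.0
```

```bash
python3 -c "
from h import *
plan([-68,0,150],RPL)"
```

```text
t 14.4 tcp stand mm [-414.9   -9.5  160.5] world [ 0.5334 -0.0928  0.3153] F [-0.1  0.7 -1.7] w 0.05991337322908753 q [-0.08  0.08  1.19 -0.33  1.87  1.49]
rot units (tool) [-0.01  0.09  0.04] shift after rot (units) [-0.24 -8.67  0.26] shift now [-0.2  -8.67  0.27]
```

Request:
drive_tool --pt "-0.02 -0.7 0 0 0 0" --pt "-0.02 -0.7 0 0 0 0" --pt "-0.02 -0.7 0 0 0 0" --pt "-0.02 -0.7 0 0 0 0" --pt "-0.02 -0.7 0 0 0 0" --pt "-0.02 -0.7 0 0 0 0" --pt "-0.02 -0.7 0 0 0 0" --pt "-0.02 -0.7 0 0 0 0" --pt "-0.02 -0.7 0 0 0 0" --pt "-0.02 -0.7 0 0 0 0" --pt "0 -0.7 0 0 0 0" --pt "0 -0.5 0 0 0 0" --pt "0 -0.3 0 0 0 0" --pt "0 0 0 0 0 0"

```text
time: 16.15
tool_pos: [0.5559, 0.2289, 0.2109]
ee_rot: [2.827, 0.009, -0.097]
wrist_force: [-0.4, -0.4, -1.9]
width: 0.06
finger_force: 30.0
```

```bash
python3 -c "
from h import *
plan([-68,0,105],RPL);boxes()
s=snapshot('side');cv2.imwrite('pics/s2.png',s['image'])"
```

```text
t 16.15 tcp stand mm [-76.   -1.1 160.8] world [0.5559 0.2289 0.2109] F [-0.4 -0.4 -1.9] w 0.05995747832380271 q [ 0.45  0.34  1.09 -0.28  1.87  2.05]
rot units (tool) [-0.    0.09  0.01] shift after rot (units) [-0.03 -0.2   1.39] shift now [-0.01 -0.2   1.39]
side mid 3323 x [-95.7  -0.7] y [-81.9  84. ] z 85.6 [array([-49. ,  -1.5]), array([174. ,  98.1]), np.float64(90.0)]
  y -80 [-39.1  -1.7]  y -60 [-47.   -0.3]  y -40 [-50.6  -0.5]  y -20 [-50.1  -0.7]  y 0 [-51.   -0.4]  y 20 [-90.7  -1.1]  y 40 [-96.3  -1.3]  y 60 [-96.5  -0.9]  y 80 [-96.7  -0.8]
side large 834 x [-118.1   -1.3] y [ 1.4 92.5] z 45.2 [array([-59.1,  44.8]), array([ 97.9, 119.6]), np.float64(89.7)]
  y 0 [-117.7 -103.9]  y 20 [-118.1 -103.5]  y 40 [-118.2 -104.3]  y 60 [-117.8 -101.8]  y 80 [-118.    -1.1]
```

View pics/s2.png

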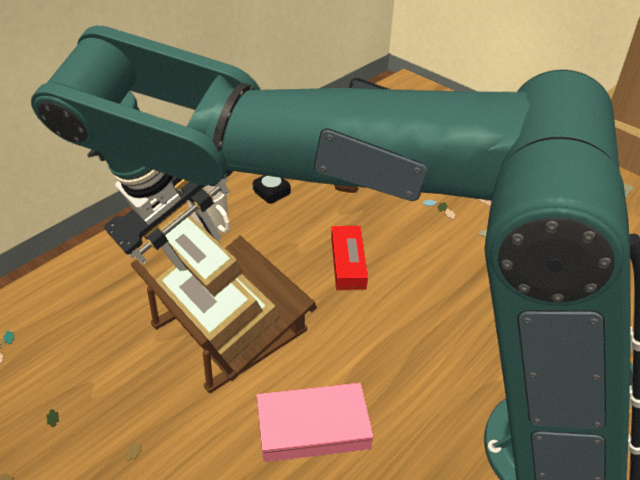

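The small box at (205,250) is held level over the middle box. I check where it sits in the hand before lowering it.

```bash
python3 -c "
from h import *
boxes('side',((184,'small',0),))"
```

```text
side small 2582 x [-107.3  -44.5] y [-53.7  75.1] z 186.3 [array([-75.9,   9.9]), array([ 83.2, 134.2]), np.float64(0.7)]
  y -60 [-105.7  -56.4]  y -40 [-106.3  -52.4]  y -20 [-106.6  -50.3]  y 0 [-114.8  -36.9]  y 20 [-105.   -46.5]  y 40 [-105.   -46.5]  y 60 [-104.6  -46.4]  y 80 [-104.4  -46.9]
```

Request:
drive_tool --pt "0 -0.12 0.3 0 0.03 0" --pt "0 0 0.4 0 0.03 0" --pt "0 0 0.3 0 0.03 0" --pt "0 0 0.15 0 0 0" --pt "0 0 0 0 0 0"

```text
time: 16.92
tool_pos: [0.5546, 0.2189, 0.1657]
ee_rot: [2.828, 0.001, -0.096]
wrist_force: [0.1, -0.3, -0.8]
width: 0.0598
finger_force: 30.0
```

```bash
python3 -c "
from h import *
plan([-68,0,97],RPL)
boxes('side',((134,'small',0),))"
```

```text
t 16.925 tcp stand mm [-71.6  -0.7 114.7] world [0.5546 0.2189 0.1657] F [ 0.1 -0.3 -0.8] w 0.05975964174150227 q [ 0.44  0.33  1.19 -0.27  1.77  2.07]
rot units (tool) [-0.    0.    0.01] shift after rot (units) [-0.02 -0.09  0.44] shift now [-0.02 -0.09  0.44]
side small 195 x [-97.7 -42.7] y [61.5 77.3] z 137.1 [array([-70.1,  69.3]), array([56.7, 16.6]), np.float64(1.7)]
  y 60 [-96.3 -67.5]  y 80 [-97.8 -42.7]
```

Request:
drive_tool --pt "0 0 0.15 0 0 0" --pt "0 0 0.1 0 0 0" --pt "0 0 0.07 0 0 0" --pt "0 0 0.06 0 0 0" --pt "0 0 0.03 0 0 0" --pt "0 0 0 0 0 0"

```text
time: 17.73
tool_pos: [0.5544, 0.2143, 0.1508]
ee_rot: [2.828, -0.0, -0.095]
wrist_force: [-0.4, 0.3, -1.6]
width: 0.0594
finger_force: 30.0
```

```bash
python3 -c "
from h import *
plan([-68,0,97],RPL)"
```

```text
t 17.725 tcp stand mm [-71.4  -1.   99. ] world [0.5544 0.2143 0.1508] F [-0.4  0.3 -1.6] w 0.0594253354812313 q [ 0.43  0.33  1.22 -0.27  1.74  2.07]
rot units (tool) [-0.01 -0.01  0.  ] shift after rot (units) [-0.02 -0.09  0.05] shift now [-0.02 -0.09  0.05]
```

Request:
drive_tool --pt "0 0 0.03 0 0 0" --pt "0 0 0.03 0 0 0" --pt "0 0 0 0 0 0"

```text
time: 18.1
tool_pos: [0.5544, 0.2136, 0.1489]
ee_rot: [2.829, -0.001, -0.095]
wrist_force: [1.1, -0.2, -0.3]
width: 0.06
finger_force: 30.0
```

```bash
python3 -c "
from h import *
plan([-68,0,97],RPL)"
```

```text
t 18.1 tcp stand mm [-71.4  -1.1  97. ] world [0.5544 0.2136 0.1489] F [ 1.1 -0.2 -0.3] w 0.059951588993227375 q [ 0.43  0.33  1.23 -0.27  1.74  2.07]
rot units (tool) [-0.01 -0.01  0.  ] shift after rot (units) [-0.03 -0.09  0.  ] shift now [-0.03 -0.09  0.  ]
```

One or two more millimetres until it touches.

Request:
drive_tool --pt "0 0 0.03 0 0 0" --pt "0 0 0.03 0 0 0" --pt "0 0 0 0 0 0"

```text
time: 18.48
tool_pos: [0.5545, 0.2136, 0.1486]
ee_rot: [2.83, -0.003, -0.095]
wrist_force: [-2.0, 2.6, 7.5]
width: 0.0595
finger_force: 30.0
```

Request:
drive_tool --pt "0 0 0 0 0 0" --pt "0 0 0 0 0 0" --pt "0 0 0 0 0 0" --pt "0 0 0 0 0 0" --pt "0 0 0 0 0 0" --gripper 0

```text
time: 19.1
tool_pos: [0.5542, 0.2127, 0.1461]
ee_rot: [2.828, -0.0, -0.095]
wrist_force: [-0.3, -0.1, 0.1]
width: 0.0939
finger_force: 0.0
```

Request:
drive_tool --pt "0 0 -0.3 0 0 0" --pt "0 0 -0.6 0 0 0" --pt "0 0 -0.8 0 0 0" --pt "0 0 -0.8 0 0 0" --pt "0 0.8 0 0 0 0" --pt "0 0.8 0 0 0 0" --pt "0 0.8 0 0 0 0" --pt "0 0 0 0 0 0"

```text
time: 20.1
tool_pos: [0.5488, 0.1514, 0.2736]
ee_rot: [2.83, -0.005, -0.098]
wrist_force: [-0.4, -0.1, -0.5]
width: 0.094
finger_force: 0.0
```

```bash
python3 -c "
from h import *
plan([-150,0,150],RP)
boxes('side',((121,'small',0),(85,'mid',0)))"
```

```text
t 20.1 tcp stand mm [-169.4   -1.5  196.4] world [0.5488 0.1514 0.2736] F [-0.4 -0.1 -0.5] w 0.09400083761250914 q [ 0.34  0.23  1.11 -0.3   1.92  1.92]
rot units (tool) [ 1.000e-02 -5.000e-02 -1.574e+01] shift after rot (units) [ 0.49 -0.04  1.16] shift now [-0.04 -0.48  1.16]
side small 2677 x [-99.8 -41.3] y [-72.5  75. ] z 121.3 [array([-71.1,   0.8]), array([154.6,  60.8]), np.float64(89.9)]
  y -80 [-97.8 -43.5]  y -60 [-101.2  -41.2]  y -40 [-100.   -41.1]  y -20 [-99.3 -41.6]  y 0 [-99.1 -40.9]  y 20 [-99.8 -41.1]  y 40 [-99.5 -42.3]  y 60 [-99.3 -41.6]  y 80 [-98.5 -41.6]
side mid 2351 x [-92.   -0.4] y [-83.7  84.3] z 85.7 [array([-48.1,  -0.8]), array([ 97.4, 173.3]), np.float64(0.3)]
  y -80 [-40.5  -1.6]  y -60 [-40.6  -0.2]  y -40 [-40.8  -0.5]  y -20 [-40.5  -0.2]  y 0 [-40.5  -0.3]  y 20 [-41.4  -0.6]  y 40 [-41.4  -0.4]  y 60 [-41.5  -0.2]  y 80 [-96.   -0.9]
```

Request:
drive_tool --pt "0 0 0 0 0 -0.93" --pt "0 0 0 0 0 -0.93" --pt "0 0 0 0 0 -0.93" --pt "0 0 0 0 0 -0.93" --pt "0 0 0 0 0 -0.93" --pt "0 0 0 0 0 -0.93" --pt "0 0 0 0 0 -0.93" --pt "0 0 0 0 0 -0.93" --pt "0 0 0 0 0 -0.93" --pt "0 0 0 0 0 -0.93" --pt "0 0 0 0 0 -0.93" --pt "0 0 0 0 0 -0.93" --pt "0 0 0 0 0 -0.93" --pt "0 0 0 0 0 -0.93" --pt "0 0 0 0 0 -0.93" --pt "0 0 0 0 0 -0.93" --pt "0 0 0 0 0 -0.87" --pt "0 0 0 0 0 0"

```text
time: 22.4
tool_pos: [0.5484, 0.1538, 0.2704]
ee_rot: [-3.14, 0.313, 1.48]
wrist_force: [-0.2, 0.1, 0.1]
width: 0.0941
finger_force: 0.0
```

```bash
python3 -c "
from h import *
plan([-130,0,97],RP)"
```

```text
t 22.4 tcp stand mm [-166.2   -0.8  194.1] world [0.5484 0.1538 0.2704] F [-0.2  0.1  0.1] w 0.0940969790273197 q [ 0.35  0.23  1.11 -0.3   1.92  0.35]
rot units (tool) [ 0.   -0.01  0.05] shift after rot (units) [ 0.91 -0.02  2.43] shift now [ 0.9  -0.02  2.43]
```

Descend in front of the box first, then push back in small steps to about 6 mm before the end.

Request:
drive_tool --pt "0 0 0.6 0 0 0.05" --pt "0 0 0.7 0 0 0" --pt "0 0 0.7 0 0 0" --pt "0.4 0 0.43 0 0 0" --pt "0.5 0 0 0 0 0" --pt "0.12 0 0 0 0 0" --pt "0.12 0 0 0 0 0" --pt "0.12 0 0 0 0 0" --pt "0.12 0 0 0 0 0" --pt "0.12 0 0 0 0 0" --pt "0.12 0 0 0 0 0" --pt "0.12 0 0 0 0 0" --pt "0.12 0 0 0 0 0" --pt "0.12 0 0 0 0 0" --pt "0.12 0 0 0 0 0" --pt "0.12 0 0 0 0 0" --pt "0 0 0 0 0 0"

```text
time: 24.52
tool_pos: [0.5536, 0.2072, 0.1508]
ee_rot: [3.141, 0.313, 1.475]
wrist_force: [-0.8, 0.0, 0.0]
width: 0.0939
finger_force: 0.0
```

```bash
python3 -c "
from h import *
plan([-68,0,97],RP)
boxes('side',((121,'small',0),(85,'mid',0)))"
```

```text
t 24.525 tcp stand mm [-78.1  -0.9  96.9] world [0.5536 0.2072 0.1508] F [-0.8  0.   0. ] w 0.0939104116521425 q [ 0.42  0.32  1.24 -0.28  1.74  0.49]
rot units (tool) [ 0.   -0.01  0.  ] shift after rot (units) [ 0.25 -0.02 -0.  ] shift now [ 0.25 -0.02 -0.  ]
side small 2407 x [-71.9  -8.3] y [-71.9  75.4] z 121.4 [array([-45.6,  -0.4]), array([ 75.7, 154.7]), np.float64(0.1)]
  y -80 [-57.7 -10.6]  y -60 [-58.4  -8.7]  y -40 [-58.3  -7.9]  y -20 [-51.9  -8.2]  y 0 [-52.  -8.]  y 20 [-63.5  -8.5]  y 40 [-65.8  -8.3]  y 60 [-81.3  -8.2]  y 80 [-65.4  -8.8]
side mid 1075 x [-96.8  -0.1] y [-61.7  85. ] z 85.3 [array([-48.9,   8.8]), array([ 98.1, 155.2]), np.float64(0.0)]
  y -60 [-7.3  0.2]  y -40 [-7.6 -0.3]  y -20 [-7.7  0.1]  y 0 [-7.5 -0.1]  y 20 [-94.4  -0.2]  y 40 [-96.8  -0.3]  y 60 [-97.6  -0.1]  y 80 [-94.9  -1.6]
```

Request:
drive_tool --pt "0.06 0 0 0 0 0" --pt "0.06 0 0 0 0 0" --pt "0.05 0 0 0 0 0" --pt "0.05 0 0 0 0 0" --pt "0.05 0 0 0 0 0" --pt "0.04 0 0 0 0 0" --pt "0 0 0 0 0 0"

```text
time: 25.45
tool_pos: [0.5546, 0.2165, 0.1481]
ee_rot: [3.141, 0.318, 1.473]
wrist_force: [-1.5, -6.3, 2.7]
width: 0.0942
finger_force: 3.3
```

```bash
python3 -c "
from h import *
plan([-68,0,97],RP)
boxes('side',((121,'small',0),))"
```

```text
t 25.45 tcp stand mm [-68.4  -1.   97.2] world [0.5546 0.2165 0.1481] F [-1.5 -6.3  2.7] w 0.09416497156064514 q [ 0.44  0.34  1.22 -0.28  1.74  0.51]
rot units (tool) [ 0.    0.04 -0.02] shift after rot (units) [ 0.01 -0.03  0.  ] shift now [ 0.01 -0.03  0.  ]
side small 2302 x [-56.8   0.5] y [-72.1  75.7] z 121.7 [array([-28.9,   0.8]), array([ 60. , 152.9]), np.float64(0.0)]
  y -80 [-44.9  -4. ]  y -60 [-46.6  -0. ]  y -40 [-46.6   0.2]  y -20 [-40.4   0.8]  y 0 [-39.7   0.9]  y 20 [-56.6   0.5]  y 40 [-57.    0.5]  y 60 [-57.6   0.7]  y 80 [-56.5  -0.2]
```

Flush, with about 7 N of contact force. Back off, lift clear and check.

Request:
drive_tool --pt "-0.2 0 0 0 0 0" --pt "-0.6 0 -0.1 0 0 0" --pt "-0.8 0 -0.6 0 0 0" --pt "-0.8 0 -0.8 0 0 0" --pt "-0.8 0 -0.5 0 0 0" --pt "-0.8 0 0 0 0 0" --pt "-0.8 0 0 0 0 0" --pt "0 0 0 0 0 0" --pt "0 0 0 0 0 0"

```text
time: 26.62
tool_pos: [0.5394, 0.0613, 0.2828]
ee_rot: [3.14, 0.312, 1.474]
wrist_force: [0.2, 0.4, 0.0]
width: 0.0936
finger_force: 0.0
```

```bash
python3 -c "
from h import *
boxes('side',((121,'small',0),(85,'mid',0),(45,'large',0)))
s=snapshot('side');cv2.imwrite('pics/s3.png',s['image'])"
```

```text
side small 2712 x [-57.4   0.5] y [-71.7  75.2] z 121.5 [array([-28.3,   0.8]), array([153.6,  59.8]), np.float64(89.6)]
  y -80 [-58.6  -2.3]  y -60 [-57.2  -0.2]  y -40 [-57.4  -0.1]  y -20 [-57.5   0.7]  y 0 [-57.8   0.9]  y 20 [-57.8   0.3]  y 40 [-57.    0.5]  y 60 [-56.9   0.7]  y 80 [-56.6  -0.2]
side mid 2059 x [-97.5  -4.7] y [-82.3  84.5] z 85.2 [array([-49.4,  -0.5]), array([173.3,  98.1]), np.float64(89.5)]
  y -80 [-98.2 -62.4]  y -60 [-96.6 -62.4]  y -40 [-97.7 -62.4]  y -20 [-97.7 -62.7]  y 0 [-97.5 -62.8]  y 20 [-96.9 -61.7]  y 40 [-96.7 -62. ]  y 60 [-97.8 -59.8]  y 80 [-96.4  -1.1]
side large 1194 x [-118.1   -3.2] y [-94.7  92.3] z 45.3 [array([-59.5,  -3.6]), array([193. , 118.6]), np.float64(89.8)]
  y -80 [-117.9 -103.5]  y -60 [-118.  -104.7]  y -40 [-118.5 -104.4]  y -20 [-118.2 -104.1]  y 0 [-117.9 -103.7]  y 20 [-118.5 -103.5]  y 40 [-118.1 -104. ]  y 60 [-117.8 -101.7]  y 80 [-117.5   -1.1]
```

View pics/s3.png

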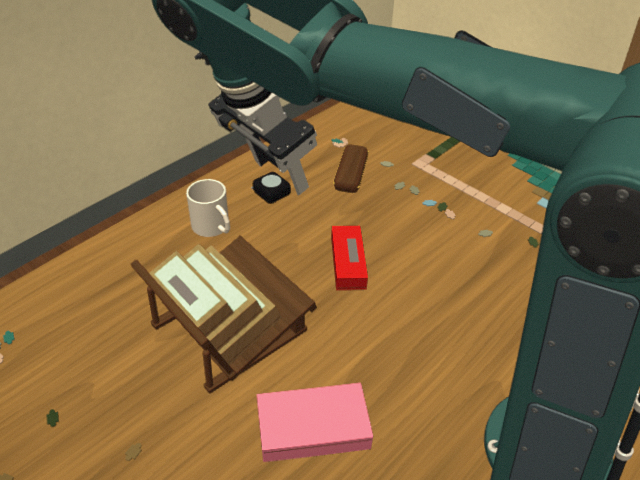

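All three boxes, near (200,300), sit square and flush against the rest. The mug (208,208), tape measure (271,187) and spectacles case (350,168) haven't moved, and the arm is clear.

```bash
python3 -c "
from bench import *
print(close_job())"
```

```text
the job is handed in; nothing more can be done
None
```

The job is handed in at about 27 s: the last camera check showed all three boxes square, flush against the back rest and centred, with the mug, tape measure and spectacles case not moved; the hand-in returned no verdict.

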